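Give the fishtail hood its suction

ROBOT

A 6-joint arm with a two-finger parallel gripper is mounted at the origin on the work surface. World frame = base frame: x ahead of the robot, y to its left, z up, the work surface at z = 0. Lengths are in m, angles in rad, forces in N, time in s.
With the tool pointing down it reaches from about 0.35 to 0.775 m from the base axis. Payload 7.3 kg.
Tool frame: the origin (TCP) lies between the finger pads; the fingertips stand 8 mm ahead of it and the grasp point (between the pads) lies 11 mm behind it (robot.nose_length is the distance from the TCP to the fingertips, in m); z points along the fingers, y is the line along which they close (so a half turn about z gives the same grasp; the last joint's range is limited). The gripper opens to 92 mm and grips with 3 to 60 N. Pads are 19 mm wide; open, the fingers measure 130 mm over their backs; the gripper's body (75 mm by 190 mm) begins 47 mm behind the grasp point.
Start: joints at [-1.443, 0.342, 1.524, -0, 1.275, -0.146], TCP at [0.142, -0.505, 0.235] pointing down, gripper open.
Joint ranges: [-2.53, 2.53], [-0.77, 2.02], [0.04, 2.7], [-1, 4.14], [0.28, 2.66], [-3.11, 3.11]. Speed limits (rad/s): [2.57, 2.57, 3.14, 3.14, 3.14, 3.14].

INTERFACE

Orientations are given as [roll, pitch, yaw] about the fixed x, y, z axes, in that order (R = Rz(yaw) Ry(pitch) Rx(roll)).
In Python, from cell import robot gives the robot as it stands. The module is installed in compiled form; this text tells all that it offers.
- The arm moves only by the shell command python3 -m jog 'ROWS' [FORCE]. ROWS is JSON, a list that holds one entry, the list of rows, each a list of 5 numbers: the gripper's target within -1 to 1 (fully open at 1, half-way at 0, shut at -1), then the shift along the tool's x, y, z in m, then the turn about the tool's z in rad. A call has 1 to 5 rows; each row is the pose to reach, as a shift and turn from the pose commanded when the call began, along the tool's axes at that moment; what a row does not reach only later rows make up. A row lasts 1/12 s, in which the tool goes at most 41.7 mm and 7.16 degrees, less where a joint would pass 70% of its speed; a pose out of reach is approached as far as the arm can. A call with a gripper value outside its range is refused whole. The fingers move at their own pace and stop on an object; FORCE is the grip in N (left out, the last holds). Time passes only in rows, so rows that repeat a pose let the fingers close. It gives the time, the measured TCP pose, the force, the opening and the grip force at its end, in the units of the state.
- robot.observe(): the state, without advancing time (a new reading comes with each control period).
- robot.read_camera(name): name is "scene" or "top" or "wrist"; returns the picture (480x640x3 uint8, red, green, blue); there is no depth.
- robot.camera_model(name): a dict with "camera_matrix" (3x3 intrinsics, pixels), "position" and "attitude" of the camera in the world; the wrist camera has in their place "mount" (4x4, takes a point from camera to tool coordinates, whose origin is the TCP and whose axes are the flange's). Camera axes: x right, y down, z forward; pixel columns grow to the right and rows downward; lengths in m; the calibration is good to about 2 mm. A picture is of the moment at which its call begins: read the wrist's pose just before it. camera_model takes no time and is no camera call.
- robot.hand_in(): hands the job in; it is judged then, once.
The state is a dict: "time": time; "qpos": joint angles; "qvel": joint speeds; "joint_efforts": joint torques, N m; "tool_pos": TCP position; "tool_rot": TCP orientation; "contact_force": force on the tool from outside, world axes, zero at the start; "torque": the same for the moment, N m; "opening": finger opening in m; "grip_force": force on a finger pad.
Only numpy, scipy, OpenCV 4.12 (cv2) and the standard library are available. Lean on these libraries where they do the work, as an engineer would, in place of code of your own. Each camera call takes 0.05 s, during which the arm holds its last target. There are 200 camera calls.

TASK

I am about to weld the bracket that stands in front of the flat, wide fishtail hood, so change the fume extraction over to that hood. First pull its slide gate out to half open, 40 mm of its 80 mm stroke; only then push the gate of the round bell-mouth branch fully shut, so that the fan is never starved. Leave the bracket and the other loose things on the bench where they are.

Things in the scene. Friction and masses are not known exactly. Their poses are not given: they have to be found in the camera images.
- hood_gate (a joint): How far the slide gate of the fishtail-hood branch is drawn out, in m: 0 = shut (at its stop), 0.040 = half open, 0.080 = fully open (end stop). Stiff: it slides against about 11 N of friction and stays where it is left. It may start a little open. Blade: upright steel sheet 3 mm thick, top edge 137 mm above the bench, sliding level and sideways out of its frame.
- bell_gate (a joint): The same for the slide gate of the round bell-mouth branch; 0 = fully shut, 0.080 = fully open; also about 11 N of friction. It starts more than half open.
- hood_gate_bar (a point): Centre of the top edge of the pull bar on the fishtail branch's gate, 150 mm above the bench; moves with it. The bar crosses the blade's outer end like a T seen from above: 8 mm thick (y), 56 mm wide (x), from 50 to 150 mm above the bench. Axes: +y = opening direction, z up, +x towards the header. Behind it (-y), on both sides of the blade, a gap of 50 mm (shut) or more to the frame.
- bell_gate_bar (a point): The same point and axes on the identical pull bar of the bell-mouth branch's gate. If the other branch stands on its +y side, at least 50 mm stay free between the bar's outer (+y) face and that branch's frame.
- hood_branch: Fixed branch ending in the fishtail hood (flared, slot 150 mm wide, 44 mm high). Origin on the bench under the gate frame's centre; axes as its bar. Frame: aluminium, 20 mm thick (x), y -55 to +55 mm, top 153 mm above the bench. A round 80 mm duct, axis 95 mm up, runs along x from the header to the hood's mouth at x = -137 mm. Gate shut: bar centred at y = +109 mm.
- bell_branch: Fixed branch with the same gate and duct that ends in a round bell mouth 136 mm across (mouth at x = -131 mm, top 163 mm above the bench). Same origin and axes.
- header: Fixed header: galvanised duct of 125 mm diameter lying along y behind both branches, top 162 mm above the bench. Origin on the bench under it; the branches stand 180 mm in front (-x) of it and open their gates along its +y.
- bracket: Loose tacked steel bracket waiting to be welded: base plate 60 x 90 x 8 mm with an upright plate, 50 mm tall in all, in front of the fishtail hood. Origin under its centre. Leave alone.
- wire_brush: Loose wire brush, 215 mm long, 28 mm wide, 30 mm tall, lying between the two branches. Origin on the bench near its middle. Leave alone.
- dip_tin: Loose round steel tin of nozzle dip with a lid, 70 mm diameter, 58 mm tall, standing in front of the bell mouth. Origin under its centre. Leave alone.
- wrench: Loose open-ended wrench 220 mm long lying to the left of both branches. Leave alone.

How it is judged:
On the way, in this order (a step that is already met when the one before it is completed fails the run):
1. the fishtail hood's gate stands at half open (33 to 47 mm) and still, while the bell-mouth gate is still open (over 30 mm) (value of joint hood_gate between 0.033 and 0.047 m and velocity of joint hood_gate between -0.005 and 0.005 m/s and value of joint bell_gate above 0.03 m), for 0.3 s.
2. the bell-mouth gate is fully shut (under 5 mm) (value of joint bell_gate below 0.005 m), for 0.2 s.
At the end, for the whole second after the job is handed in: The fishtail hood's gate stands still at half open, 40 mm within 7 mm, and the bell-mouth gate is fully shut (within 5 mm of its stop) (value of joint hood_gate between 0.033 and 0.047 m and value of joint bell_gate below 0.005 m and velocity of joint hood_gate between -0.005 and 0.005 m/s); the robot touches nothing.
It fails at once if the bracket is moved more than 30 mm (distance of bracket from where it was at the start of the episode above 0.03 m).
It fails at once if the wire brush is moved more than 30 mm (distance of wire_brush from where it was at the start of the episode above 0.03 m).
It fails at once if the tin is moved more than 30 mm or tipped (distance of dip_tin from where it was at the start of the episode above 0.03 m or angle between dip_tin's own z axis and vertical above 0.5 rad).
It fails at once if the wrench is moved more than 30 mm (distance of wrench from where it was at the start of the episode above 0.03 m).
It also fails if it takes over 61 s, if anything falls off the work surface, if the arm or the gripper's body presses on something with over 40 N, if the wrist force passes 120 N, or if a joint passes its speed limit or range.

## Working session

There is one attempt and no reset: what is moved stays moved. The work goes in short steps, Python scripts to look and compute and a shell command to move; the robot and the scene stay as the last step left them, time stands still between calls to the robot, and variables do not carry over. Pictures are saved under pics/ and viewed, at most 10 in all, crops included, and the job is handed in when it is done.

```bash
mkdir -p pics; cat > h.py <<'E'
import numpy as np,cv2
from cell import robot
from scipy.spatial.transform import Rotation as R
def save(n,f):
    im=robot.read_camera(n); cv2.imwrite(f'pics/{f}.png',im[:,:,::-1]); return im
E
python3 - <<'E'
from h import *
for n in('scene','top'):
    save(n,n+'1'); print(n,robot.camera_model(n))
print(robot.camera_model('wrist'));print(robot.observe())
E
```

```text
scene {'camera_matrix': array([[547.21252724,   0.        , 310.2227037 ],
       [  0.        , 547.21252724, 241.88278188],
       [  0.        ,   0.        ,   1.        ]]), 'position': array([ 0.28207802, -0.18243336,  1.08372168]), 'attitude': array([-2.77412724e+00,  1.44183598e-03, -1.11763445e+00])}
top {'camera_matrix': array([[473.44090401,   0.        , 316.4476946 ],
       [  0.        , 473.44090401, 230.69029746],
       [  0.        ,   0.        ,   1.        ]]), 'position': array([ 0.48798148, -0.02483195,  1.20332292]), 'attitude': array([-3.02395695,  0.03505192, -1.58292261])}
{'camera_matrix': array([[334.36944166,   0.        , 323.60033126],
       [  0.        , 334.36944166, 240.94504527],
       [  0.        ,   0.        ,   1.        ]]), 'mount': array([[ 2.07606976e-04, -9.61379777e-01, -2.75225145e-01,
         7.42876558e-02],
       [ 9.99999676e-01,  4.13626674e-04, -6.90508896e-04,
        -3.35662695e-04],
       [ 7.77681750e-04, -2.75224913e-01,  9.61379552e-01,
        -1.50151250e-01],
       [ 0.00000000e+00,  0.00000000e+00,  0.00000000e+00,
         1.00000000e+00]])}
{'time': 0.1, 'qpos': array([-1.44305573e+00,  3.42639641e-01,  1.52486558e+00, -3.82258737e-06,
        1.27541280e+00, -1.45996862e-01]), 'qvel': array([ 0.00243305, -0.00123343, -0.00168607,  0.00117731, -0.00078294,
        0.00021347]), 'joint_efforts': array([ 2.01763192e-03, -4.32003057e+01, -2.44694871e+01,  7.19369994e-02,
        5.26248186e-02, -5.41845395e-05]), 'tool_pos': array([ 0.14190339, -0.50511483,  0.23414093]), 'tool_rot': array([-3.14028086e+00, -1.89195844e-04,  2.73738449e-01]), 'contact_force': array([-0.68221114,  0.55099488,  0.09185889]), 'torque': array([-0.0542952 ,  0.01791012, -0.03485685]), 'grip_force': 0.0, 'opening': 0.09189446078110466}
```

View pics/top1.png

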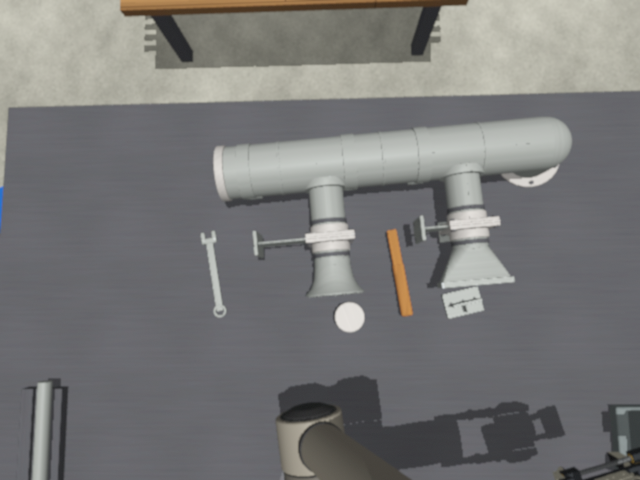

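View pics/scene1.png

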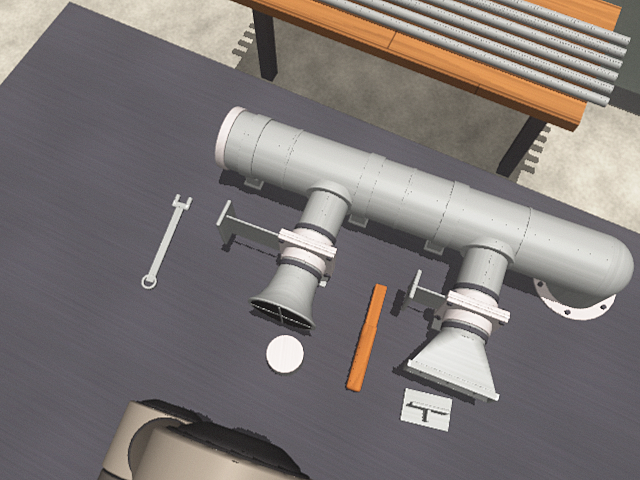

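The top view shows the hood bar near (421,229), its frame near (474,223), the bell bar near (257,243) and its frame near (330,236). In the scene view the bars are near (414,287) and (225,220). I'll zoom in on all four spots.

```bash
python3 - <<'E'
from h import *
t=cv2.imread('pics/top1.png');s=cv2.imread('pics/scene1.png')
c=lambda im,x,y:cv2.resize(im[y:y+60,x:x+80],(400,300),interpolation=cv2.INTER_NEAREST)
cv2.imwrite('pics/c1.png',np.vstack([np.hstack([c(t,395,200),c(s,385,255)]),np.hstack([c(t,240,215),c(s,200,195)])]))
E
```

```text
(no output)
```

View pics/c1.png

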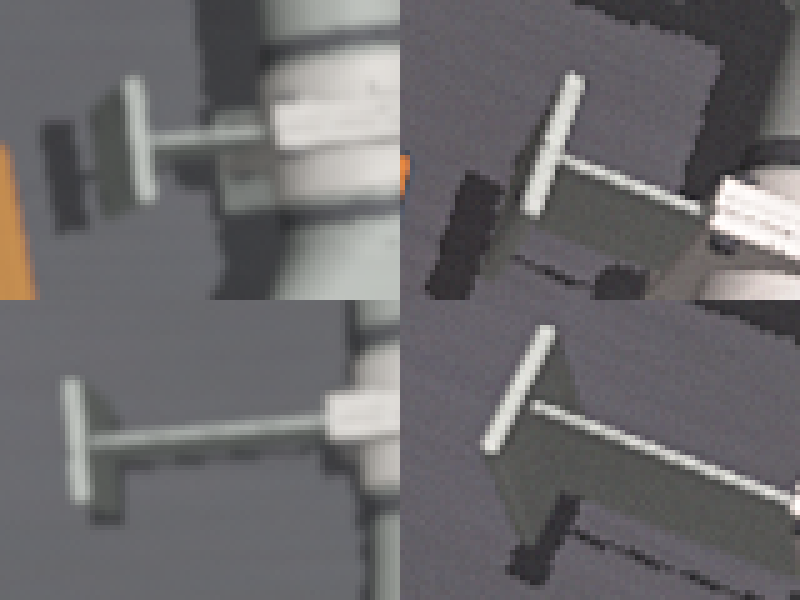

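Top-left shows the hood bar's bright top edge in the top view, bottom-left the bell bar, and the scene-view versions are on the right. Both bars and blades are clear. I'll triangulate the ends of the bars.

```bash
cat >> h.py <<'E'
def ray(n,p):
    m=robot.camera_model(n);K=m['camera_matrix']
    if n=='wrist':
        s=robot.observe();T=np.eye(4);T[:3,:3]=R.from_euler('xyz',s['tool_rot']).as_matrix();T[:3,3]=s['tool_pos'];T=T@m['mount'];o,A=T[:3,3],T[:3,:3]
    else:o,A=m['position'],R.from_euler('xyz',m['attitude']).as_matrix()
    d=A@np.linalg.solve(K,[*p,1]);return o,d/np.linalg.norm(d)
def plane(n,p,z):
    o,d=ray(n,p);return o+d*(z-o[2])/d[2]
def tri(a,b):
    (o,d),(q,e)=ray('top',a),ray('scene',b)
    s,t=np.linalg.lstsq(np.c_[d,-e],q-o,rcond=None)[0];A,B=o+s*d,q+t*e
    return (A+B)/2,np.linalg.norm(A-B)
E
python3 - <<'E'
from h import *
np.set_printoptions(precision=4,suppress=True)
P={'hf':((421.6,215.4),(419.8,269.6)),'hn':((424.5,240.4),(411.6,297.8)),'bf':((254.2,230.6),(229.4,200.2)),'bn':((256.4,255.6),(217.8,225.6))}
W={}
for k,(a,b) in P.items(): W[k]=tri(a,b)[0]; print(k,*tri(a,b),plane('top',a,.15),plane('scene',b,.15))
for k in 'hb':
    d=W[k+'f']-W[k+'n'];print(k,np.linalg.norm(d),np.degrees(np.arctan2(d[1],d[0])),(W[k+'f']+W[k+'n'])/2)
f={'h':((449,224.5),(499,221.5)),'b':((306,238.5),(355,235.5))}
for k in f:
    a,b=[plane('top',p,.153) for p in f[k]];d=a-b;d/=np.linalg.norm(d)
    c=(plane('top',P[k+'f'][0],.15)+plane('top',P[k+'n'][0],.15))/2
    print(k,a,b,np.linalg.norm(a-b),np.degrees(np.arctan2(-d[0],d[1])),'opening from left end',(c-a)@d-.054,'mid',(c-(a+b)/2)@d-.109)
E
```

```text
hf [ 0.6433 -0.2244  0.1492] 0.001147891936872418 [ 0.6435 -0.2247  0.15  ] [ 0.6427 -0.2238  0.15  ]
hn [ 0.5879 -0.2298  0.1488] 0.001384931361054393 [ 0.5874 -0.229   0.15  ] [ 0.5879 -0.2303  0.15  ]
bf [0.6161 0.1521 0.1435] 0.00038327697928641 [0.6155 0.1509 0.15  ] [0.6137 0.1499 0.15  ]
bn [0.5597 0.1459 0.1461] 0.0011908075740025498 [0.559  0.1457 0.15  ] [0.5589 0.144  0.15  ]
h 0.055739093402936604 5.605076870590152 [ 0.6156 -0.2271  0.149 ]
b 0.05686126093564479 6.281348795882136 [0.5879 0.149  0.1448]
h [ 0.6217 -0.2837  0.153 ] [ 0.6265 -0.3934  0.153 ] 0.10988934648964296 2.5301074542580593 opening from left end 0.0030409526624003355 mid 0.0029856259072218033
b [0.5954 0.034  0.153 ] [ 0.6004 -0.0752  0.153 ] 0.10940257178292558 2.618836685781591 opening from left end 0.060495582010886555 mid 0.060196867902349335
```

```bash
python3 -m jog '[[[0,0.038,-0.0105,0,0.04],[0,0.076,-0.021,0,0.08],[0,0.114,-0.0315,0,0.12],[0,0.152,-0.042,0,0.16],[0,0.19,-0.0525,0,0.185]]]' 30
python3 - <<'E'
from h import *
s=robot.observe();Rm=R.from_euler('xyz',s['tool_rot']).as_matrix()
print(s['tool_pos'],s['tool_rot'],Rm.T@(np.array([.6016,-.2283,.234])-s['tool_pos']))
E
```

```text
time: 0.52
tool_pos: [0.3119, -0.4022, 0.2345]
tool_rot: [-3.141, 0.0, 0.086]
contact_force: [0.4, -0.3, -0.4]
opening: 0.0629
grip_force: 0.0
[ 0.3118576  -0.40220188  0.23447234] [-3.14109401e+00  2.40754112e-04  8.61865486e-02] [ 0.30363651 -0.14831519  0.00047319]
```

```bash
python3 -m jog '[[[0,0.034,-0.0165,0,0],[0,0.068,-0.033,0,0],[0,0.102,-0.05,0,0],[0,0.136,-0.066,0,0],[0,0.17,-0.083,0,0]]]' 
python3 -m jog '[[[0,0.034,-0.0165,0,0],[0,0.068,-0.033,0,0],[0,0.1,-0.049,0,0],[0,0.127,-0.061,0,0],[0,0.127,-0.061,0,0]]]' 
python3 - <<'E'
from h import *
save('wrist','w1')
s=robot.observe();Rm=R.from_euler('xyz',s['tool_rot']).as_matrix()
print(s['tool_pos'],s['tool_rot'],Rm.T@(np.array([.6016,-.2283,.234])-s['tool_pos']))
E
```

```text
time: 0.93
tool_pos: [0.474, -0.3044, 0.2344]
tool_rot: [-3.141, 0.001, 0.089]
contact_force: [0.1, -1.0, -0.1]
opening: 0.0464
grip_force: 0.0
time: 1.35
tool_pos: [0.5974, -0.23, 0.2334]
tool_rot: [-3.14, -0.001, 0.093]
contact_force: [-0.3, 0.2, -0.2]
opening: 0.0461
grip_force: 0.0
[ 0.59534411 -0.23168024  0.23336874] [-3.14061579e+00  1.03359742e-03  9.25798975e-02] [ 0.00654094 -0.00278804 -0.0006353 ]
```

View pics/w1.png

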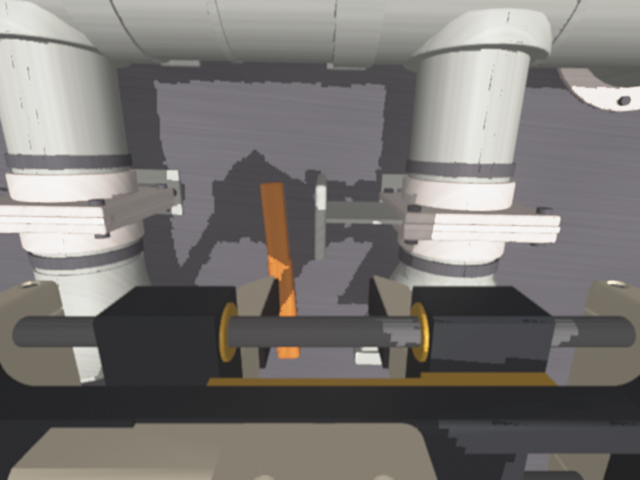

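The wrist view shows the hood bar upright at column ~320, its top edge spanning roughly rows 178–207. It's midway between the fingers (column 323) and parallel to the pads. I'll check this with a ray.

```bash
python3 - <<'E'
from h import *
s=robot.observe();Rm=R.from_euler('xyz',s['tool_rot']).as_matrix()
for p in((320,178),(320.5,207)):
    w=plane('wrist',p,.15);print(w,Rm.T@(w-s['tool_pos']))
E
```

```text
[ 0.64722422 -0.22377108  0.15      ] [ 0.05247526 -0.0029977   0.08331751]
[ 0.62713264 -0.22593475  0.15      ] [ 0.03226971 -0.0027007   0.08333811]
```

```bash
python3 -m jog '[[[0,0.006,-0.003,0,0],[0,0.006,-0.003,0.03,0],[0,0.006,-0.003,0.06,0],[0,0.006,-0.003,0.085,0],[0,0.006,-0.003,0.107,0]]]' 
python3 -m jog '[[[-0.5,0,0,0,0],[-1,0,0,0,0],[-1,0,0,0,0],[-1,0,0,0,0],[-1,0,0,0,0]]]' 40
```

```text
time: 1.82
tool_pos: [0.598, -0.2309, 0.126]
tool_rot: [-3.141, 0.002, 0.087]
contact_force: [0.7, -0.0, -0.2]
opening: 0.0458
grip_force: 0.0
time: 2.23
tool_pos: [0.6002, -0.2309, 0.1297]
tool_rot: [3.14, -0.003, 0.089]
contact_force: [0.2, 0.6, 0.2]
opening: 0.0175
grip_force: 0.0
```

```bash
python3 -m jog '[[[-1,0,0,0,0],[-1,0,0,0,0],[-1,0,0,0,0],[-1,0,0,0,0],[-1,0,0,0,0]]]' 40; python3 -c "
from h import *;print(robot.observe())"
```

```text
time: 2.65
tool_pos: [0.5999, -0.2282, 0.1295]
tool_rot: [-3.139, -0.002, 0.089]
contact_force: [-1.6, 7.8, 6.7]
opening: 0.0077
grip_force: 40.0
{'time': 2.65, 'qpos': array([-0.48420122,  0.64437205,  1.31843254,  0.0030027 ,  1.17869869,
        0.99667585]), 'qvel': array([-0.00090124,  0.00013435,  0.0005309 ,  0.00108082,  0.00101158,
       -0.00040805]), 'joint_efforts': array([ -4.14546266, -53.21831703, -23.82421196,  -1.82193071,
        -1.60214011,  -0.37765483]), 'tool_pos': array([ 0.59986429, -0.22821084,  0.12951852]), 'tool_rot': array([-3.13931030e+00, -1.58076248e-03,  8.87701540e-02]), 'contact_force': array([-1.6080013 ,  7.82404107,  6.69814144]), 'torque': array([ 1.25505083,  0.26896238, -0.34000366]), 'grip_force': 39.98368799686432, 'opening': 0.007687876278969373}
```

Gripped: the opening is 7.7 mm on an 8 mm bar. Now I'll pull about 37 mm along +y, which is tool −y.

```bash
python3 -m jog '[[[-1,0,-0.008,0,0],[-1,0,-0.016,0,0],[-1,0,-0.024,0,0],[-1,0,-0.032,0,0],[-1,0,-0.036,0,0]]]' 
python3 -m jog '[[[-1,0,0,0,0],[-1,0,0,0,0],[-1,0,0,0,0],[-1,0,0,0,0]]]'
python3 - <<'E'
from h import *
s=robot.observe();Rm=R.from_euler('xyz',s['tool_rot']).as_matrix()
print(Rm.T@(s['tool_pos']-np.array([.59986,-.22821,.12952])))
E
```

```text
time: 3.07
tool_pos: [0.5976, -0.197, 0.1295]
tool_rot: [3.135, -0.004, 0.088]
contact_force: [2.3, -11.2, -0.4]
opening: 0.0078
grip_force: 40.0
time: 3.4
tool_pos: [0.5975, -0.1964, 0.1295]
tool_rot: [3.137, -0.004, 0.088]
contact_force: [2.4, -5.9, 2.3]
opening: 0.0074
grip_force: 40.0
[ 0.00045026 -0.03193283 -0.000138  ]
```

```bash
python3 -m jog '[[[-1,0,-0.003,0,0],[-1,0,-0.006,0,0],[-1,0,-0.006,0,0],[-1,0,-0.006,0,0],[-1,0,-0.006,0,0]]]' 
python3 - <<'E'
from h import *
s=robot.observe();Rm=R.from_euler('xyz',s['tool_rot']).as_matrix()
print(Rm.T@(s['tool_pos']-np.array([.59986,-.22821,.12952])))
save('top','top2');t=save('scene','scene2')
t=cv2.imread('pics/top2.png');s=cv2.imread('pics/scene2.png')
c=lambda im,x,y:cv2.resize(im[y:y+100,x:x+130],(400,300),interpolation=cv2.INTER_NEAREST)
cv2.imwrite('pics/c2.png',np.hstack([c(t,380,180),c(s,365,230)]))
E
```

```text
time: 3.82
tool_pos: [0.5971, -0.1911, 0.1295]
tool_rot: [3.136, -0.004, 0.087]
contact_force: [2.0, -8.5, 1.2]
opening: 0.0078
grip_force: 40.0
[ 0.00054454 -0.03725116 -0.00021463]
```

View pics/c2.png

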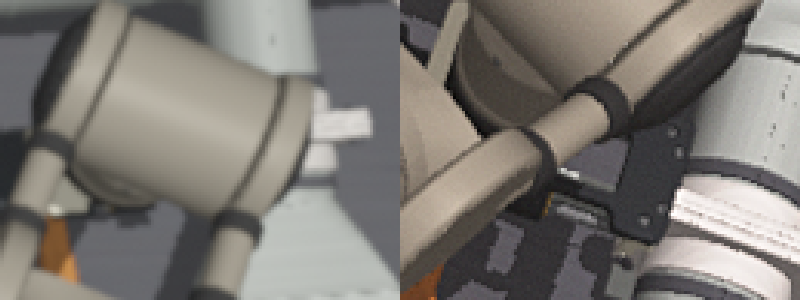

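The arm hides the bar in both crops. I'll relax the pull, release, rise and check.

```bash
python3 -m jog '[[[-1,0,0.002,0,0],[-0.5,0,0.002,0,0],[0,0,0.002,0,0],[0,0,0.002,0,0],[0,0,0.002,0,0]]]' 
python3 -m jog '[[[0,0,0,-0.03,0],[0,0,0,-0.065,0],[0,0,0,-0.1,0],[0,-0.04,0,-0.11,0],[0,-0.08,0,-0.11,0]]]' 
python3 -m jog '[[[0,-0.04,-0.01,0,0],[0,-0.08,-0.03,0,0],[0,-0.1,-0.06,0,0],[0,-0.11,-0.1,0,0],[0,-0.11,-0.14,0,0]]]' 
python3 - <<'E'
from h import *
save('top','top3');t=save('scene','scene3')
t=cv2.imread('pics/top3.png');s=cv2.imread('pics/scene3.png')
cv2.imwrite('pics/c3.png',np.hstack([cv2.resize(im,(400,300)) for im in(t[180:300,360:520],s[210:330,360:520])]))
E
```

```text
time: 4.33
tool_pos: [0.5957, -0.1901, 0.1275]
tool_rot: [-3.141, 0.001, 0.089]
contact_force: [-0.1, -0.6, -0.7]
opening: 0.0295
grip_force: 0.0
time: 4.75
tool_pos: [0.518, -0.1982, 0.241]
tool_rot: [3.137, -0.007, 0.091]
contact_force: [-1.0, -0.4, 0.0]
opening: 0.0459
grip_force: 0.0
time: 5.17
tool_pos: [0.3915, -0.067, 0.2377]
tool_rot: [3.142, 0.001, 0.086]
contact_force: [1.7, 1.0, 0.1]
opening: 0.046
grip_force: 0.0
```

View pics/c3.png

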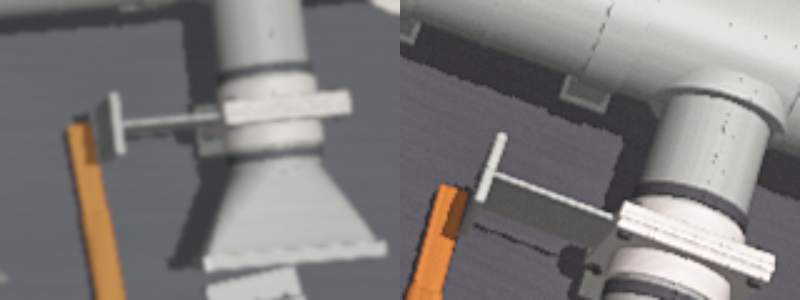

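The hood bar is now drawn out and its top edge is clear. In the top view its centre is at about (407.2,229.2); in the scene view its ends are at (401.2,263.6) and (393.2,290). Next I'll compute the opening.

```bash
python3 - <<'E'
from h import *
u=np.array([-np.sin(.09),np.cos(.09),0])
a=plane('top',(449,224.5),.153)
for p in((406,217.2),(408.4,241.2)),:
    W=[plane('top',q,.15) for q in p];c=(W[0]+W[1])/2;print(c,(c-np.array([.6154,-.22685,.15]))@u,(c-a)@u-.054)
W=[tri((406,217.2),(401.2,263.6))[0],tri((408.4,241.2),(393.2,290))[0]];c=(W[0]+W[1])/2;print(W,(c-np.array([.6156,-.2271,.149]))@u)
s=robot.observe();print(s['tool_pos'])
E
```

```text
[ 0.61311449 -0.19168842  0.15      ] 0.0352246930636037 0.038372090812899266
[array([ 0.64024996, -0.19000416,  0.14659468]), array([ 0.58700229, -0.19479728,  0.14749496])] 0.03473625091134187
[ 0.39251541 -0.06337571  0.23799181]
```

The hood gate stands at about 38–40 mm, so step 1 is done. Next, with fingers closed, I'll go to the outer side of the bell bar.

```bash
python3 -m jog '[[[-1,0.025,-0.028,0,0],[-1,0.05,-0.056,0,0],[-1,0.075,-0.084,0,0],[-1,0.1,-0.112,0,0],[-1,0.125,-0.14,0,0]]]' 20
python3 -m jog '[[[-1,0.025,-0.028,0,0],[-1,0.05,-0.056,0,0],[-1,0.075,-0.084,0,0],[-1,0.085,-0.098,0,0],[-1,0.085,-0.098,0,0]]]'
python3 -m jog '[[[-1,0,0,0,0],[-1,0,0,0,0],[-1,0,0,0,0]]]'
python3 - <<'E'
from h import *
save('wrist','w2')
s=robot.observe();Rm=R.from_euler('xyz',s['tool_rot']).as_matrix()
print(s['tool_pos'],Rm.T@(np.array([.583,.191,.12])-s['tool_pos']))
E
```

```text
time: 5.68
tool_pos: [0.5074, 0.0841, 0.2376]
tool_rot: [3.141, -0.0, 0.089]
contact_force: [1.1, 0.1, 0.2]
opening: 0.0171
grip_force: 0.0
time: 6.1
tool_pos: [0.5837, 0.1908, 0.2363]
tool_rot: [-3.141, 0.0, 0.092]
contact_force: [-0.4, -0.8, 0.5]
opening: 0.0005
grip_force: 0.0
time: 6.35
tool_pos: [0.582, 0.1867, 0.2378]
tool_rot: [3.141, 0.0, 0.088]
contact_force: [-0.5, 0.2, 0.4]
opening: 0.0006
grip_force: 0.0
[0.58206975 0.18670249 0.23798821] [ 0.00129788 -0.00424009  0.11798682]
```

View pics/w2.png

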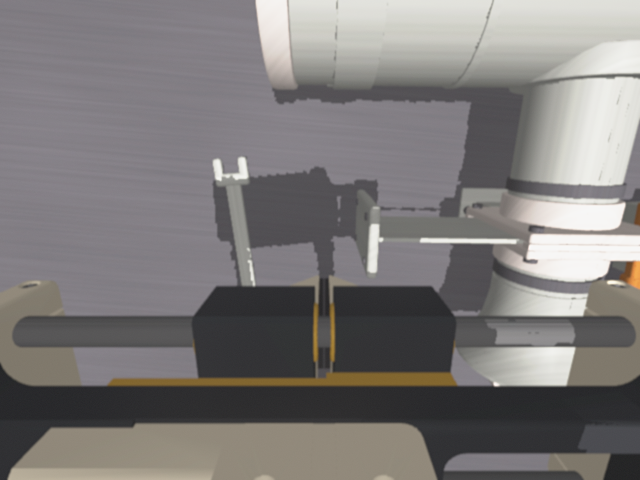

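The wrist view shows the bell bar's top edge at column ~373, rows 210–272, to the right of the closed fingers (column 323). The wrench lies flat at column ~240.

```bash
python3 - <<'E'
from h import *
s=robot.observe();Rm=R.from_euler('xyz',s['tool_rot']).as_matrix()
for p in((373,211),(373,271)):
    w=plane('wrist',p,.15);print(w,Rm.T@(w-s['tool_pos']))
E
```

```text
[0.61356257 0.15413583 0.15      ] [0.02852247 0.03516459 0.08800131]
[0.56763619 0.14820733 0.15      ] [-0.01774633  0.03705617  0.08800022]
```

Bar centre is about (0.588, 0.150), which agrees with the earlier triangulation. I'll step 8 mm further out, then go down.

```bash
python3 -m jog '[[[-1,0.003,-0.008,0.01,0],[-1,0.003,-0.008,0.04,0],[-1,0.003,-0.008,0.075,0],[-1,0.003,-0.008,0.105,0],[-1,0.003,-0.008,0.118,0]]]'
python3 -m jog '[[[-1,0,0.01,0,0],[-1,0,0.02,0,0],[-1,0,0.03,0,0],[-1,0,0.038,0,0],[-1,0,0.046,0,0]]]'
python3 -m jog '[[[-1,0,0.008,0,0],[-1,0,0.016,0,0],[-1,0,0.024,0,0],[-1,0,0.03,0,0],[-1,0,0.03,0,0]]]'
```

```text
time: 6.82
tool_pos: [0.582, 0.1955, 0.1148]
tool_rot: [3.141, 0.007, 0.088]
contact_force: [-0.5, 0.0, -0.2]
opening: 0.0004
grip_force: 0.0
time: 7.23
tool_pos: [0.5885, 0.1516, 0.1204]
tool_rot: [-3.137, -0.001, 0.088]
contact_force: [-1.3, 13.3, -7.2]
opening: -0.0
grip_force: 5.9
time: 7.65
tool_pos: [0.5909, 0.1206, 0.1205]
tool_rot: [-3.139, 0.0, 0.087]
contact_force: [-2.4, 5.6, -2.8]
opening: 0.0006
grip_force: 2.9
```

```bash
python3 -m jog '[[[-1,0,0.005,0,0],[-1,0,0.009,0,0],[-1,0,0.011,0,0],[-1,0,0.013,0,0],[-1,0,0.013,0,0]]]'
```

```text
time: 8.07
tool_pos: [0.5915, 0.113, 0.1207]
tool_rot: [-3.131, -0.001, 0.088]
contact_force: [-3.9, 26.9, -6.0]
opening: 0.0005
grip_force: 13.4
```

```bash
python3 -m jog '[[[-1,0,0.001,0,0],[-1,0,0.002,0,0],[-1,0,0.003,0,0],[-1,0,0.003,0,0]]]'
```

```text
time: 8.4
tool_pos: [0.5915, 0.113, 0.1208]
tool_rot: [-3.127, -0.001, 0.089]
contact_force: [-3.2, 38.5, -4.8]
opening: 0.0003
grip_force: 18.9
```

The bar didn't move while the force rose to 38 N, so it's at the stop. I'll back off, rise, retreat and verify.

```bash
python3 -m jog '[[[-1,0,-0.015,0,0],[-1,0,-0.03,0,0],[-1,0,-0.03,-0.03,0],[-1,0,-0.03,-0.07,0],[-1,0,-0.03,-0.11,0]]]'
python3 -m jog '[[[-1,-0.03,-0.02,0,0],[-1,-0.06,-0.04,0,0],[-1,-0.09,-0.06,0,0],[-1,-0.11,-0.09,0,0],[-1,-0.11,-0.12,0,0]]]'
python3 -m jog '[[[-1,-0.03,0,0,0],[-1,-0.05,0,0,0],[-1,-0.05,0,0,0],[-1,-0.05,0,0,0]]]'
python3 - <<'E'
from h import *
save('top','top4')
E
```

```text
time: 8.82
tool_pos: [0.5901, 0.1335, 0.2324]
tool_rot: [3.141, -0.001, 0.088]
contact_force: [0.2, -0.7, 0.0]
opening: 0.0005
grip_force: 0.0
time: 9.23
tool_pos: [0.4674, 0.2436, 0.2325]
tool_rot: [-3.141, -0.003, 0.087]
contact_force: [1.8, -0.2, 0.1]
opening: 0.0007
grip_force: 0.0
time: 9.57
tool_pos: [0.4205, 0.2394, 0.2318]
tool_rot: [-3.141, -0.004, 0.089]
contact_force: [0.5, -0.2, 0.6]
opening: 0.0005
grip_force: 0.0
```

View pics/top4.png

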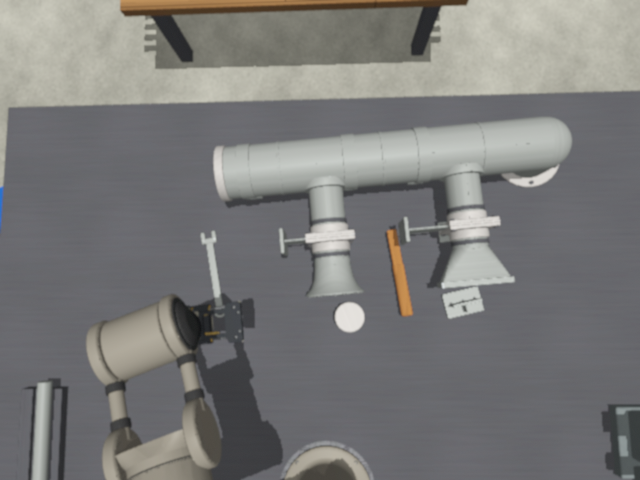

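The bell bar is at column ~282, about 54 mm from its frame end at column 306, so that gate is shut. The hood bar is still at ~407 and the loose things haven't moved. The arm is clear.

```bash
python3 -c "
from h import *;print(robot.hand_in())"
```

```text
the job is handed in; nothing more can be done
None
```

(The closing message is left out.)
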